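# Stack oiled rack slats crosswise to dry

### The arm

A 7-joint arm with a two-finger parallel gripper is mounted at the origin on the work surface; the furniture and walls round the work are solid. World frame = base frame: x ahead of the robot, y to its left, z up, the work surface at z = 0. Lengths are in m, angles in rad, forces in N, time in s.
With the tool pointing down it reaches from about 0.425 to 0.875 m from the base axis. Payload 8.4 kg.
Tool frame: the origin (TCP) lies at the very end of the fingers, on their centre line; the grasp point (between the pads) lies 19 mm behind it; z points along the fingers, y is the line along which they close (so a half turn about z gives the same grasp; the last joint's range is limited). The gripper opens to 87 mm and grips with 3 to 60 N. Pads are 19 mm wide; open, the fingers measure 117 mm over their backs; the gripper's body (75 mm by 190 mm) begins 51 mm behind the grasp point.
Start: joints at [-1.37, 0.333, 0.04, 1.465, -0.013, 1.343, -0.059], TCP at [0.192, 0.621, 0.223] pointing down, gripper open.
Joint ranges: [-2.58, 2.58], [-0.38, 2.09], [-1.3, 1.39], [0.25, 2.4], [-1.5, 4.64], [0.08, 2.09], [-2.65, 2.65]. Speed limits (rad/s): [2.22, 2.22, 2.79, 2.79, 3.14, 3.14, 3.14].

### API

Orientations are given as a unit quaternion [w, x, y, z].
In Python, from plant import r, set_gripper, planner, readout, get_image, camera_params, order gives the robot as it stands. Calls block until the motion is done:
- r.move_ptp(position, orientation): joint-space move of the TCP to a pose.
- r.line_to(position, ori=None, v=0.15): straight line of the TCP; ori=None keeps the orientation; v is the mean speed in m/s.
- r.movej(angles): joint-space move.
- set_gripper(opening, grasp_force=None): opening from 0.0 (shut) to 1.0 (fully open); grasp_force is the grip in N (None keeps the last); returns when the fingers have stopped.
- r.pause(seconds).
- planner.ik(position, orientation): joint angles nearest the present ones, or None.
- readout.sense(): the state.
- get_image(name): name is "scene" or "side" or "wrist"; returns the picture (420x560x3 uint8, blue, green, red); there is no depth.
- camera_params(name): a dict with "camera_matrix" (3x3 intrinsics, pixels), "R" (3x3) and "t" (3): a world point X has camera coordinates R X + t; the wrist camera has in their place "tool_from_camera" (4x4, takes a point from camera to tool coordinates, whose origin is the TCP and whose axes are the flange's). Camera axes: x right, y down, z forward; pixel columns grow to the right and rows downward; lengths in m; the calibration is good to about 2 mm. A picture is of the moment at which its call begins: read the wrist's pose just before it. camera_params takes no time and is no camera call.
A pose or a line that the arm cannot do raises r.IKError and nothing moves.
- order.close_job(): hands the job in; it is judged then, once.
The state is a dict: "time": time; "joints": joint angles; "qvel": joint speeds; "joint_efforts": joint torques, N m; "eef_pos": TCP position; "tool_rot": TCP orientation; "contact_force": force on the tool from outside, world axes, zero at the start; "torque": the same for the moment, N m; "grip_width": opening from 0.0 (shut) to 1.0 (fully open); "gripper_force": force on a finger pad.
Only numpy, scipy, OpenCV 4.12 (cv2) and the standard library are available. Lean on these libraries where they do the work, as an engineer would, in place of code of your own. Each camera call takes 0.05 s, during which the arm holds its last target. There are 200 camera calls.

### The job

Stack the four freshly oiled slats crosswise on the drying stand so that air gets between them: first lay the two long slats flat across the stand's two runners, one on each pair of dark seat marks and overhanging both runners equally; then lay the two short slats flat across the long ones, one directly above each runner, parallel to it and centred along it. Leave the jars and the pot standing where they are.

Things in the scene. Friction and masses are not known exactly. Their poses are not given: they have to be found in the camera images.
- drying_stand: fixed plywood board 170 (x) x 140 (y) x 12 mm, on the left or right of the bench, with two wooden runners 150 x 24 x 18 mm along its x, centre lines at y = -50 and +50 mm, tops at z = 30 mm. On each runner two dark seat marks, 24 mm wide, at x = -35 and +35 mm, where the long slats cross. Origin at the centre of the board's underside, on the bench
- long_slat_a: loose wooden slat, a bar 160 x 24 x 18 mm (long along its x, 24 along y, 18 along z) with a row of six small drilled holes, about 50 g; origin at the bar's centre. At the start it lies on the bench (origin at 9 mm height) in the small pile, under the other long slat
- long_slat_b: loose wooden slat, a bar 160 x 24 x 18 mm (long along its x, 24 along y, 18 along z) with a row of six small drilled holes, about 50 g; origin at the bar's centre. At the start it lies flat on top of the pile (origin at 27 mm height), bridging a long and a short slat
- short_slat_a: loose wooden slat, a bar 120 x 24 x 18 mm (long along its x, 24 along y, 18 along z) with a row of four small drilled holes, about 38 g; origin at the bar's centre. At the start it lies in the pile, beside one long slat and under the other (origin at 9 mm height)
- short_slat_b: loose wooden slat, a bar 120 x 24 x 18 mm (long along its x, 24 along y, 18 along z) with a row of four small drilled holes, about 38 g; origin at the bar's centre. At the start it lies alone on the bench behind the rest (origin at 9 mm height)
- tall_jar: bystander: clear screw-lid jar filled with pink beads, 83 mm in diameter, 162 mm tall, loose, standing in the middle between the stand and the pile; origin at the centre of its underside
- frit_jar: bystander: small jar of blue glass frit with a grey lid, 58 mm in diameter, 79 mm tall, loose, close beside the pile of slats; origin at the centre of its underside
- cork_pot_1: bystander: black pot with a cork lid, 47 mm in diameter, 37 mm tall, loose, beside the stand; origin at the centre of its underside
Mind the look-alikes: they are no part of the job. What is shaped like the short_slat_a but pink or purple is not meant. What is shaped like the long_slat_a but yellow is not meant.

How it is judged:
By the outcome, as a careful person would: the job done as asked, in the order asked, and still so for the second after the job is handed in, with the robot touching nothing.
It also fails if it takes over 72 s, if anything falls off the work surface, if the arm or the gripper's body presses on something with over 40 N, if the wrist force passes 120 N, or if a joint passes its speed limit or range.

## Working session

There is one attempt and no reset: what is moved stays moved. The work goes in short steps, each a Python script; the robot and the scene stay as the last script left them, time stands still between calls to the robot, and variables do not carry over. Pictures are saved under pics/ and viewed, at most 10 in all, crops included, and the job is handed in when it is done.

```bash
ls; mkdir -p pics; python3 - <<'E'
from plant import *
import cv2,numpy as np
for n in("scene","side"):
    cv2.imwrite(f"pics/{n}0.png",get_image(n)); p=camera_params(n)
    print(n,p["camera_matrix"],"C",-np.array(p["R"]).T@p["t"],p["R"][2] )
print(camera_params("wrist"));s=readout.sense();print(s)
E
```

```text
pics
scene [[494.80493      0.         274.82769327]
 [  0.         494.80493    206.42244235]
 [  0.           0.           1.        ]] C [0.86578806 0.98516595 0.78514917] [-0.30998469 -0.76732067 -0.56136306]
side [[500.29249065   0.         277.93998942]
 [  0.         500.29249065 211.5103639 ]
 [  0.           0.           1.        ]] C [ 0.18628927 -0.88517285  0.86763047] [ 0.21530909  0.70044045 -0.68045953]
{'camera_matrix': array([[298.31817676,   0.        , 278.67858237],
       [  0.        , 298.31817676, 207.34332891],
       [  0.        ,   0.        ,   1.        ]]), 'tool_from_camera': array([[-9.05895607e-04, -9.53329849e-01, -3.01929426e-01,
         8.50461509e-02],
       [ 9.99999064e-01, -5.54085500e-04, -1.25085030e-03,
         1.78611241e-04],
       [ 1.02517821e-03, -3.01930277e-01,  9.53329459e-01,
        -1.61914481e-01],
       [ 0.00000000e+00,  0.00000000e+00,  0.00000000e+00,
         1.00000000e+00]])}
{'time': 0.1, 'joints': array([-1.37018367,  0.33384925,  0.03985727,  1.46617573, -0.01341785,
        1.34330826, -0.05849783]), 'qvel': array([ 0.00042389, -0.00172369, -0.0008236 , -0.00043387, -0.00078469,
        0.00408664, -0.00025658]), 'joint_efforts': array([ 3.75812800e-03, -6.57795739e+01,  1.33948959e+00, -4.04706287e+01,
       -5.99022838e-02,  4.10090759e-02,  7.55834026e-05]), 'eef_pos': array([0.19185499, 0.6205945 , 0.22174564]), 'tool_rot': array([-7.24014927e-05,  1.49346572e-01,  9.88784637e-01, -7.33864109e-04]), 'contact_force': array([-0.23129873,  0.08762461, -0.95517064]), 'torque': array([-0.03452266,  0.00496594,  0.02952378]), 'gripper_force': 0.0, 'grip_width': 1.000423533454256}
```

View pics/scene0.png

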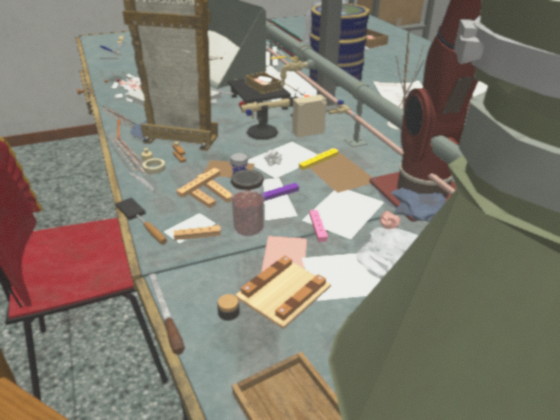

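View pics/side0.png

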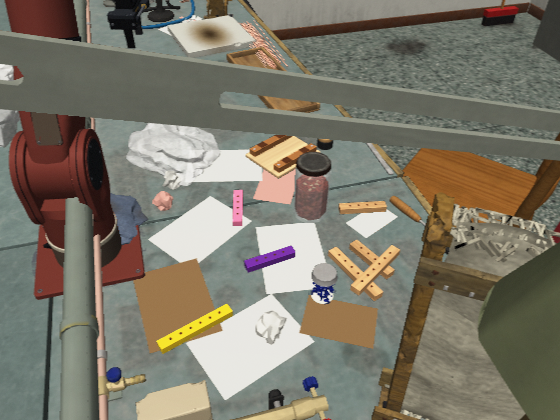

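Scene view: stand (285,290), pot (228,306), tall jar (248,205), pile (205,187), frit jar (240,165), short_b (198,232). Side view: stand (283,155), pile (365,268), short_b (362,208), frit jar (322,283), tall jar (312,190).

```bash
cat > h.py <<'E'
from plant import *
import cv2,numpy as np
from scipy.spatial.transform import Rotation as Ro
def rot(q): return Ro.from_quat(np.roll(q,-1)).as_matrix()
def quat(yaw):
    # tool down; closing (tool y) axis at yaw-90deg, i.e. tool x along yaw
    x=np.array([np.cos(yaw),np.sin(yaw),0]);z=np.array([0,0,-1.]);y=np.cross(z,x)
    return np.roll(Ro.from_matrix(np.c_[x,y,z]).as_quat(),1)
def cam(n,s=None):
    p=camera_params(n);K=np.array(p["camera_matrix"])
    if n!="wrist": R=np.array(p["R"]);return K,R.T,-R.T@np.array(p["t"])
    s=s or readout.sense();T=np.array(p["tool_from_camera"]);R=rot(s["tool_rot"])
    return K,R@T[:3,:3],R@T[:3,3]+s["eef_pos"]
def ray(c,uv,z):
    K,R,C=c;uv=np.atleast_2d(np.float64(uv))
    d=np.c_[uv,np.ones(len(uv))]@np.linalg.inv(K).T@R.T
    return C+d*((z-C[2])/d[:,2])[:,None]
def tri(c1,u1,c2,u2):
    A=[];b=[]
    for c,u in((c1,u1),(c2,u2)):
        d=(ray(c,u,0)[0]-c[2]);d/=np.linalg.norm(d);M=np.eye(3)-np.outer(d,d);A.append(M);b.append(M@c[2])
    return np.linalg.lstsq(np.vstack(A),np.hstack(b),rcond=None)[0]
def shot(name):
    s=readout.sense();im=get_image("wrist");cv2.imwrite(f"pics/{name}.png",im);np.save(f"pics/{name}.npy",np.r_[s["eef_pos"],s["tool_rot"]]);return im,cam("wrist",s)
def load(name):
    a=np.load(f"pics/{name}.npy");return cv2.imread(f"pics/{name}.png"),cam("wrist",dict(eef_pos=a[:3],tool_rot=a[3:]))
E
python3 - <<'E'
from h import *
a,b=cam("scene"),cam("side")
for n,u,v,z in(("stand",(285,290),(283,155),.012),("pot",(228,306),(325,142),.037),("tall",(248,180),(314,160),.162),("frit",(239,158),(324,271),.079),("pile",(205,187),(365,268),.02),("shortb",(198,232),(362,208),.018)):
    print(n,ray(a,u,z)[0].round(3),ray(b,v,z)[0].round(3),tri(a,u,b,v).round(3))
for p,y in(((.48,-.02,.3),0),((.48,-.02,.3),3.14),((.6,.3,.3),0)): 
    q=planner.ik(p,quat(y));print(None if q is None else np.round(q,2))
E
```

```text
stand [0.541 0.245 0.012] [0.538 0.22  0.012] [0.539 0.234 0.002]
pot [0.68  0.269 0.037] [0.662 0.216 0.037] [0.675 0.247 0.014]
tall [0.54  0.003 0.162] [ 0.54  -0.012  0.162] [ 0.54  -0.005  0.157]
frit [ 0.48  -0.256  0.079] [ 0.477 -0.271  0.079] [ 0.478 -0.267  0.073]
pile [ 0.596 -0.228  0.02 ] [ 0.589 -0.242  0.02 ] [ 0.593 -0.237  0.014]
shortb [ 0.669 -0.026  0.018] [ 0.663 -0.055  0.018] [ 0.668 -0.043  0.006]
[-0.86 -0.11  0.76  1.77  0.08  1.46 -1.69]
[-0.79 -0.1   0.7   1.77  0.07  1.45  1.46]
[-0.99  0.4   0.65  1.31 -0.24  1.51 -1.93]
```

```bash
python3 - <<'E'
from h import *
r.movej([-.4,.333,.04,1.465,-.013,1.343,-.059])
for i,p in enumerate([(.54,.33,.22),(.54,.2,.22),(.6,-.07,.22),(.6,-.21,.22)]):
    r.move_ptp(p,quat(np.pi/2));r.pause(.2);shot(f"w{i}");s=readout.sense();print(s["time"],s["joints"].round(2),s["eef_pos"].round(4))
cv2.imwrite("pics/a.png",np.hstack([cv2.resize(cv2.imread(f"pics/w{i}.png"),(400,300)) for i in(0,1)]))
E
```

```text
3.2083 [-0.62  0.3   0.01  1.51 -0.    1.33 -0.62] [0.5408 0.3288 0.22  ]
4.0417 [-0.49  0.19  0.06  1.66 -0.01  1.3  -0.42] [0.5398 0.2012 0.2198]
5.3667 [-0.17  0.24  0.25  1.6  -0.06  1.31  0.09] [ 0.6001 -0.0685  0.22  ]
6.2333 [ 0.    0.31  0.33  1.52 -0.1   1.33  0.35] [ 0.6004 -0.2085  0.22  ]
```

View pics/w1.png

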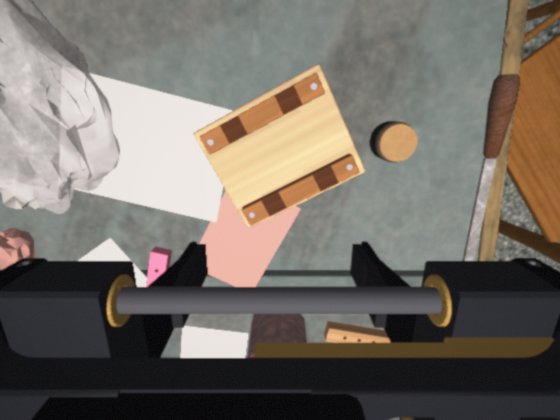

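View pics/w3.png

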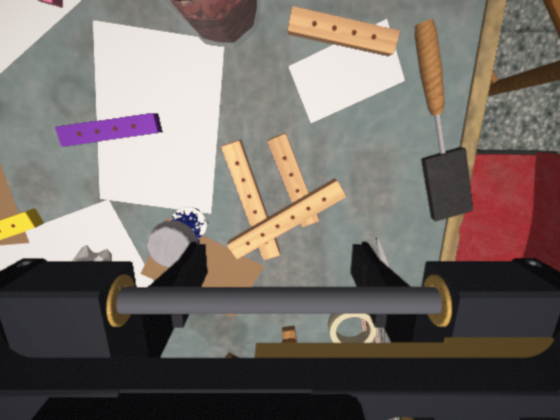

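w1 shows the stand with marks near (289,97), (233,131), (320,181), (272,205) and the pot at (395,142). w3 shows long_b (229,250)-(344,187) lying on long_a (left) and short_a (right), short_b at (343,30), and the frit jar at (175,240). I'll locate the drilled holes and seat marks.

```bash
cat > det.py <<'E'
from h import *
def blobs(m,a0,a1):
    n,l,s,c=cv2.connectedComponentsWithStats(m.astype(np.uint8),connectivity=8)
    return [(c[i],s[i,4],l==i) for i in range(1,n) if a0<=s[i,4]<=a1]
def marks(im):
    b=cv2.GaussianBlur(im,(3,3),0);h=cv2.cvtColor(b,cv2.COLOR_BGR2HSV)
    H,S,V=[h[...,i].astype(int) for i in range(3)]
    return blobs((H<20)&(S>110)&(V<115)&(V>25),120,700)
def holes(im):
    h=cv2.cvtColor(im,cv2.COLOR_BGR2HSV);H,S,V=[h[...,i].astype(int) for i in range(3)]
    w=((H>6)&(H<24)&(S>70)&(V>150)).astype(np.uint8)
    out=[]
    for c,a,m in blobs(w,500,20000):
        mm=cv2.morphologyEx(m.astype(np.uint8),cv2.MORPH_CLOSE,np.ones((7,7)))
        g=im[...,1];bh=cv2.morphologyEx(g,cv2.MORPH_BLACKHAT,np.ones((9,9))).astype(float)
        for c2,a2,m2 in blobs((bh>45)&(mm>0),3,45):
            ys,xs=np.nonzero(m2);wt=bh[ys,xs];out.append((np.array([xs@wt,ys@wt])/wt.sum(),a2,tuple(c.round().astype(int)),a))
    return out
E
python3 - <<'E'
from det import *
for i in(0,1):
    im,c=load(f"w{i}")
    for m in marks(im): print("mark",i,m[0].round(1),m[1],ray(c,m[0],.03)[0].round(4))
for i in(2,3):
    im,c=load(f"w{i}")
    for u,a,cc,ca in holes(im): print("hole",i,u.round(1),a,cc,ca,ray(c,u,.018)[0,:2].round(4),ray(c,u,.036)[0,:2].round(4))
E
```

```text
mark 0 [435.4  34.2] 407 [0.7035 0.4903 0.03  ]
mark 0 [534.5  59.6] 532 [0.8132 0.4659 0.03  ]
mark 0 [534.4 102.8] 203 [0.8243 0.4223 0.03  ]
mark 0 [261.8 212.1] 325 [0.5181 0.2947 0.03  ]
mark 0 [469.1 233.1] 155 [0.7814 0.2658 0.03  ]
mark 0 [305.4 268.4] 445 [0.5743 0.216  0.03  ]
mark 0 [118.9 298.1] 522 [0.3199 0.1709 0.03  ]
mark 0 [436.7 296.1] 427 [0.7549 0.173  0.03  ]
mark 1 [543.6  12.2] 427 [0.8092 0.3836 0.03  ]
mark 1 [288.1  99.4] 355 [0.5485 0.2993 0.03  ]
mark 1 [233.3 129.1] 317 [0.4862 0.2673 0.03  ]
mark 1 [323.5 175.3] 390 [0.5917 0.2139 0.03  ]
mark 1 [272.6 201.9] 300 [0.5306 0.1807 0.03  ]
mark 1 [118.6 298.3] 548 [0.3189 0.0426 0.03  ]
mark 1 [437.9 297.5] 497 [0.7561 0.0445 0.03  ]
hole 2 [309.9 154.9] 18 (np.int64(335), np.int64(159)) 1874 [ 0.6363 -0.0328] [ 0.6344 -0.0304]
hole 2 [327.6 158.4] 15 (np.int64(335), np.int64(159)) 1874 [ 0.6579 -0.037 ] [ 0.6549 -0.0344]
hole 2 [345.1 161.8] 16 (np.int64(335), np.int64(159)) 1874 [ 0.6794 -0.0411] [ 0.6754 -0.0383]
hole 2 [362.5 165.4] 16 (np.int64(335), np.int64(159)) 1874 [ 0.7011 -0.0455] [ 0.696  -0.04
[... 3587 characters left out ...]
6165 -0.2527] [ 0.6156 -0.2463]
hole 3 [260.6 224.5] 17 (np.int64(263), np.int64(240)) 4610 [ 0.5753 -0.2632] [ 0.5765 -0.2564]
hole 3 [277.1 225.8] 19 (np.int64(263), np.int64(240)) 4610 [ 0.5968 -0.265 ] [ 0.5969 -0.2581]
hole 3 [262.1 234.4] 16 (np.int64(263), np.int64(240)) 4610 [ 0.577  -0.2772] [ 0.5781 -0.2697]
hole 3 [274.7 239.4] 7 (np.int64(263), np.int64(240)) 4610 [ 0.5937 -0.2844] [ 0.594  -0.2764]
hole 3 [247.5 242.8] 14 (np.int64(263), np.int64(240)) 4610 [ 0.5574 -0.2892] [ 0.5595 -0.2811]
hole 3 [266.  242.5] 4 (np.int64(263), np.int64(240)) 4610 [ 0.5821 -0.2888] [ 0.5829 -0.2807]
hole 3 [257.2 248.6] 5 (np.int64(263), np.int64(240)) 4610 [ 0.5702 -0.2978] [ 0.5716 -0.2892]
```

Holes agree between views: z = 18 mm for the lower slats and 36 mm for long_b. The marks need a closer look.

```bash
python3 - <<'E'
import cv2,numpy as np
a=cv2.imread("pics/w1.png")[60:235,185:375];b=cv2.imread("pics/w0.png")[175:315,200:400]
a=cv2.resize(a,(400,368),interpolation=2);b=cv2.resize(b,(400,280),interpolation=2)
o=np.zeros((370,800,3),np.uint8);o[:368,:400]=a;o[:280,400:]=b;cv2.imwrite("pics/z.png",o)
E
```

```text
(no output)
```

View pics/z.png

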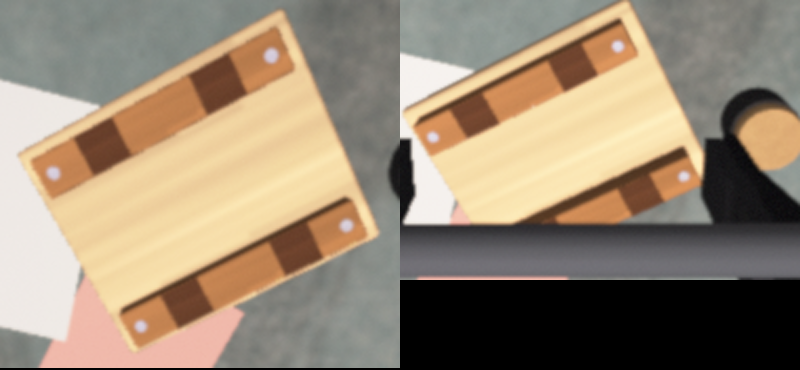

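The zoom shows four bright screw heads on the runner tops (w1: ~(314,86), (210,142), (350,167), (252,215)), with dark side faces biasing the marks' centroids. I'll use the screws for the height and pose, with the marks as a check.

```bash
cat >> det.py <<'E'
def screws(im,guess):
    s=cv2.cvtColor(im,cv2.COLOR_BGR2HSV)[...,1];bh=cv2.morphologyEx(s,cv2.MORPH_BLACKHAT,np.ones((11,11))).astype(float);out=[]
    for g in guess:
        x,y=map(int,g);w=bh[y-6:y+7,x-6:x+7].copy();w[w<.5*w.max()]=0
        yy,xx=np.mgrid[y-6:y+7,x-6:x+7];out.append(((xx*w).sum()/w.sum(),(yy*w).sum()/w.sum()))
    return np.array(out)
E
python3 - <<'E'
from det import *
i1,c1=load("w1");i0,c0=load("w0")
s1=screws(i1,[(314,86),(210,142),(350,167),(252,215)])
s0=screws(i0,[(309,198),(216,243),(342,263)])
print(s1.round(1),s0.round(1))
for a,b in zip(s1,s0): print("tri",tri(c1,a,c0,b).round(4))
P=ray(c1,s1,.03)[:,:2];Q=ray(c0,s0,.03)[:,:2];print(P.round(4),Q.round(4))
print("len",np.linalg.norm(P[0]-P[1]),np.linalg.norm(P[2]-P[3]),np.linalg.norm(P[0]-P[2]),np.linalg.norm(P[1]-P[3]),"ctr",P.mean(0))
d=(P[0]-P[1])+(P[2]-P[3]);e=(P[0]-P[2])+(P[1]-P[3]);print("yaw",np.degrees(np.arctan2(d[1],d[0])),np.degrees(np.arctan2(e[1],e[0]))-90)
H=lambda L:np.array(L)
for n,L,k,N in(("long_b",[(.6529,-.2232),(.6343,-.2349),(.6156,-.2463),(.5969,-.2581),(.5781,-.2697),(.5595,-.2811)],range(6),6),("long_a",[(.5476,-.1828),(.5544,-.2036),(.5609,-.2247),(.568,-.2454)],range(4),6),("short_a",[(.6055,-.1764),(.6136,-.1968),(.6218,-.2172)],range(3),4),("short_b",[(.6363,-.0329),(.658,-.0371),(.6795,-.0412),(.7011,-.0455)],range(4),4)):
    f=np.polyfit(list(k),H(L),1);print(n,(f[0]*(N-1)/2+f[1]).round(4),"sp",np.linalg.norm(f[0]).round(4),"yaw",np.degrees(np.arctan2(f[0,1],f[0,0])).round(1))
# jars
print("frit lid w3",ray(cam("wrist"),(170,243),.079)[0].round(3))
E
```

```text
[[313.4  86. ]
 [209.9 141.8]
 [349.2 166.7]
 [251.4 214.8]] [[308.5 197.6]
 [216.  243.1]
 [341.4 262.8]]
tri [0.5759 0.3132 0.0296]
tri [0.4586 0.2531 0.0307]
tri [0.6215 0.2244 0.0306]
[[0.576  0.3132]
 [0.4585 0.2531]
 [0.6217 0.2242]
 [0.5041 0.1639]] [[0.5758 0.3133]
 [0.4584 0.2528]
 [0.6216 0.224 ]]
len 0.1319650516122441 0.13210548190016536 0.09997407629931228 0.10015680074989357 ctr [0.54008331 0.23859658]
yaw 27.1391057518058 27.141490500925386
long_b [ 0.6062 -0.2522] sp 0.022 yaw -148.2
long_a [ 0.5645 -0.235 ] sp 0.022 yaw -72.0
short_a [ 0.6177 -0.207 ] sp 0.022 yaw -68.2
short_b [ 0.6687 -0.0392] sp 0.022 yaw -11.0
frit lid w3 [ 0.478 -0.262  0.079]
```

```bash
cat > act.py <<'E'
from det import *
S=np.array([.5401,.2386]);SY=np.radians(27.14);U=np.array([np.cos(SY),np.sin(SY)]);V=np.array([-U[1],U[0]])
def rep(t):
    s=readout.sense();print(t,"t%.2f"%s["time"],s["eef_pos"].round(4),"F",s["contact_force"].round(1),"w%.3f gf%.1f"%(s["grip_width"],s["gripper_force"]))
def pick(xy,yaw,z,hi=.12):
    q=quat(np.radians(yaw));r.move_ptp([*xy,hi],q);set_gripper(.5)
    r.line_to([*xy,z]);rep("at");set_gripper(0,20);rep("grip");r.line_to([*xy,.24],v=.3);rep("up")
def place(sx,sy,yaw,z):
    p=S+sx*U+sy*V;q=quat(np.radians(yaw))
    r.move_ptp([*p,.24],q);r.line_to([*p,z+.03],v=.3);r.line_to([*p,z],v=.05);r.pause(.2);rep("down")
    set_gripper(.5);r.line_to([*p,z+.07],v=.2)
    rep("released")
E
python3 - <<'E'
from act import *
pick((.6062,-.2522),31.8,.022,.14)
place(.035,0,117.14,.0345)
r.move_ptp([.54,.2,.22],quat(np.pi/2));r.pause(.2);shot("p1")
r.move_ptp([.6,-.19,.22],quat(np.pi/2));r.pause(.2);im,c=shot("p2");rep("look")
for u,a,cc,ca in holes(im):
    if a>8: print(u.round(1),a,cc,ray(c,u,.018)[0,:2].round(4))
cv2.imwrite("pics/v1.png",np.hstack([cv2.resize(cv2.imread(f"pics/{n}.png"),(400,300)) for n in("p1","p2")]))
E
```

```text
at t9.00 [ 0.6069 -0.2526  0.023 ] F [-0.   1.1  0.6] w0.499 gf0.0
grip t9.50 [ 0.6065 -0.2523  0.0225] F [0.1 1.7 4.1] w0.277 gf20.0
up t10.38 [ 0.6055 -0.2518  0.238 ] F [-0.3 -0.  -0.4] w0.273 gf20.0
down t13.90 [0.5712 0.2546 0.0343] F [ 0.  -0.1 -0.3] w0.273 gf20.0
released t15.07 [0.5715 0.2548 0.1052] F [-0.6  0.6 -0.1] w0.502 gf0.0
look t17.63 [ 0.6003 -0.189   0.22  ] F [0.3 0.4 0.5] w0.502 gf0.0
[313.3  43.5] 22 (np.int64(341), np.int64(50)) [ 0.6363 -0.0328]
[333.   47.9] 21 (np.int64(341), np.int64(50)) [ 0.658  -0.0371]
[352.4  52.2] 21 (np.int64(341), np.int64(50)) [ 0.6795 -0.0413]
[371.7  56.3] 22 (np.int64(341), np.int64(50)) [ 0.7012 -0.0453]
[284.2 173.6] 15 (np.int64(293), np.int64(195)) [ 0.6055 -0.1764]
[290.7 189.5] 14 (np.int64(293), np.int64(195)) [ 0.6138 -0.1967]
[296.7 205.2] 12 (np.int64(293), np.int64(195)) [ 0.6218 -0.2173]
[302.7 220.2] 12 (np.int64(293), np.int64(195)) [ 0.63   -0.2377]
[237.5 178.5] 16 (np.int64(251), np.int64(214)) [ 0.5476 -0.1827]
[243.4 194.9] 17 (np.int64(251), np.int64(214)) [ 0.5542 -0.2037]
[249.4 210.6] 15 (np.int64(251), np.int64(214)) [ 0.5611 -0.2246]
[255.  225.9] 12 (np.int64(251), np.int64(214)) [ 0.5679 -0.2456]
[260.5 240.5] 12 (np.int64(251), np.int64(214)) [ 0.5746 -0.2664]
[265.8 255. ] 10 (np.int64(251), np.int64(214)) [ 0.5814 -0.2876]
```

View pics/v1.png

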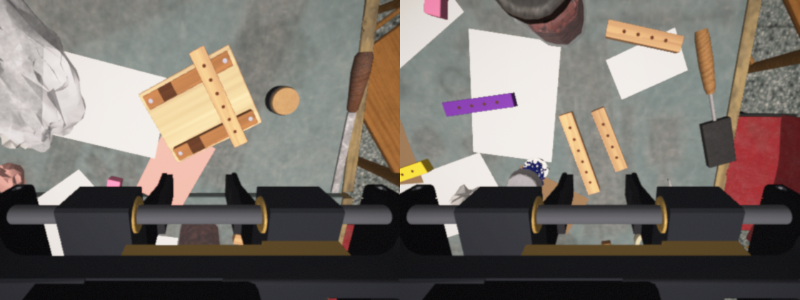

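Left panel: long_b lies across the right-hand marks; right panel: long_a at (578,152) and short_a at (608,138) undisturbed, jars standing. Next is long_a, gripped high so the gripper body clears the frit jar lid.

```bash
cat >> act.py <<'E'
def check(name,z):
    im,c=load(name)
    for u,a,cc,ca in holes(im):
        p=ray(c,u,z)[0,:2]-S
        if a>6 and np.hypot(*p)<.13: print(u.round(1),a,"stand xy mm",(1e3*np.array([p@U,p@V])).round(1))
E
sed -i 's/r.line_to(\[\*xy,z\]);rep/r.line_to([*xy,z]);r.pause(.15);rep/' act.py
python3 - <<'E'
from act import *
check("p1",.048)
pick((.5645,-.2352),108,.0125,.13)
place(-.035,0,117.14,.043)
r.move_ptp([.54,.2,.22],quat(np.pi/2));r.pause(.2);shot("p3");rep("look");check("p3",.048)
E
```

```text
[285.1  91.7] 24 stand xy mm [33.5 57.2]
[272.4  95.9] 10 stand xy mm [20.  59.6]
[294.5 111.5] 24 stand xy mm [33.6 35.2]
[303.5 130.7] 22 stand xy mm [33.6 13.1]
[312.2 148.9] 22 stand xy mm [33.6 -8.8]
[320.4 166.7] 21 stand xy mm [ 33.5 -30.9]
[328.3 183.8] 23 stand xy mm [ 33.3 -52.8]
[320.  194.5] 7 stand xy mm [ 19.6 -59.9]
at t19.44 [ 0.5653 -0.2354  0.0136] F [ 0.1 -0.8  0.1] w0.502 gf0.0
grip t19.94 [ 0.5647 -0.2352  0.0127] F [0.6 0.2 2.1] w0.272 gf20.0
up t20.85 [ 0.5637 -0.2348  0.2382] F [-0.8 -0.4 -0.6] w0.274 gf20.0
down t24.19 [0.509  0.2226 0.0429] F [-0.5  0.2 -0.3] w0.270 gf20.0
released t25.37 [0.5091 0.2228 0.1134] F [ 0.2 -0.7  0. ] w0.498 gf0.0
look t26.14 [0.5391 0.2001 0.2185] F [ 0.3 -0.  -0.8] w0.501 gf0.0
[285.6  91.4] 26 stand xy mm [33.7 57.3]
[295.  111.4] 25 stand xy mm [33.6 35.1]
[228.4 125. ] 25 stand xy mm [-36.2  55.2]
[215.1 127.4] 9 stand xy mm [-50.3  59.5]
[303.9 130.4] 23 stand xy mm [33.5 13.1]
[224.7 142.9] 13 stand xy mm [-49.3  40.7]
[238.3 143.4] 25 stand xy mm [-36.3  33.4]
[312.8 148.8] 21 stand xy mm [33.7 -9. ]
[248.1 161.3] 23 stand xy mm [-36.2  11.4]
[320.9 166.6] 25 stand xy mm [ 33.5 -30.9]
[257.3 178.6] 19 stand xy mm [-36.4 -10.6]
[340.1 179.8] 9 stand xy mm [ 46.6 -54.5]
[328.8 183.7] 21 stand xy mm [ 33.3 -52.9]
[320.3 194.4] 10 stand xy mm [ 19.5 -59.9]
[266.5 195.4] 16 stand xy mm [-36.4 -32.8]
[275.2 211.4] 17 stand xy mm [-36.4 -54.6]
```

View pics/p3.png

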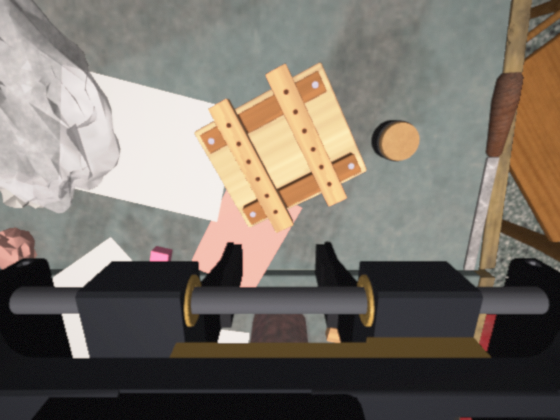

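p3 shows both long slats on their marks, offset by about (-1.4, +2.2) mm for long_b and (-1.3, +0.3) mm for long_a. These fit a constant camera offset of about (-1.6, 0.1) mm. I'll nudge both slats, then correct the remaining picks and places.

```bash
python3 - <<'E'
from act import *
im,c=load("p3");P=ray(c,screws(im,[(316,85),(211,142),(350,167),(253,214)]),.03)[:,:2]-S
print("screws",(1e3*np.c_[P@U,P@V]).round(1))
def nudge(a,b):
    p=S+a[0]*U+a[1]*V;n=S+b[0]*U+b[1]*V;q=quat(np.radians(117.14));z=.035
    r.move_ptp([*p,.1],q);r.line_to([*p,z]);r.pause(.15);set_gripper(0,20);r.line_to([*p,z+.006],v=.05);r.line_to([*n,z+.006],v=.03);r.line_to([*n,z-.0005],v=.03);r.pause(.2);rep("n");set_gripper(.5);r.line_to([*n,.11],v=.2)
nudge((-.035,0),(-.0337,-.0003))
nudge((.035,0),(.0364,-.0022))
r.move_ptp([.54,.2,.22],quat(np.pi/2));r.pause(.2);shot("p4");rep("look");check("p4",.048)
E
```

```text
screws [[ 66.   49.9]
 [-65.9  49.9]
 [ 66.  -49.9]
 [-66.  -50.1]]
n t29.02 [0.5105 0.2231 0.0347] F [-0.1 -0.7  5. ] w0.273 gf20.0
n t32.92 [0.5738 0.2534 0.0347] F [-0.9  0.3  4.9] w0.281 gf20.0
look t34.95 [0.5395 0.2003 0.2185] F [-0.1 -0.3 -0.1] w0.501 gf0.0
[287.6  93.1] 25 stand xy mm [35.4 54.9]
[273.9  95.1] 10 stand xy mm [21.7 59.7]
[236.  112.2] 38 stand xy mm [-21.8  62.8]
[296.9 112.9] 22 stand xy mm [35.3 32.8]
[229.4 124.8] 24 stand xy mm [-34.6  54.9]
[215.7 127.1] 10 stand xy mm [-48.9  59.4]
[305.8 131.8] 21 stand xy mm [35.3 10.9]
[225.8 142.7] 10 stand xy mm [-47.5  40.2]
[239.2 143.4] 25 stand xy mm [-34.8  32.9]
[314.4 150.1] 23 stand xy mm [ 35.4 -11.1]
[248.9 161.2] 22 stand xy mm [-34.7  11. ]
[322.7 167.9] 24 stand xy mm [ 35.3 -33.2]
[258.3 178.5] 18 stand xy mm [-34.8 -11. ]
[330.5 184.9] 25 stand xy mm [ 35.  -55.1]
[267.4 195.3] 18 stand xy mm [-34.8 -33.2]
[288.4 211.3] 38 stand xy mm [-21.8 -61.7]
[276.  211.5] 16 stand xy mm [-34.9 -55.2]
```

```bash
python3 - <<'E'
import act
from act import *
E=np.array([.0016,-.0001])
act.S=S+E
pick(np.array([.6178,-.2070])+E,111.8,.006,.13)
place(0,.05,27.14,.0542)
pick(np.array([.6687,-.0391])+E,-11,.006,.13)
place(0,-.05,27.14,.0542)
act.S=S
r.move_ptp([.54,.2,.22],quat(np.pi/2));r.pause(.2);shot("p5");rep("look");check("p5",.066);print();check("p5",.048)
E
```

```text
at t37.86 [ 0.6201 -0.2073  0.0071] F [-0.4  0.3 -0.7] w0.497 gf0.0
grip t38.36 [ 0.6195 -0.207   0.0061] F [-0.3 -0.5  1.9] w0.275 gf20.0
up t39.29 [ 0.6187 -0.2066  0.2383] F [-1.2 -0.  -0.7] w0.276 gf20.0
down t42.90 [0.5189 0.2829 0.0541] F [ 0.1  0.1 -0.1] w0.273 gf20.0
released t44.08 [0.5189 0.2833 0.1246] F [-0.5 -0.2 -0.4] w0.500 gf0.0
at t46.75 [ 0.671  -0.0393  0.0071] F [ 0.5 -0.2  0.1] w0.504 gf0.0
grip t47.25 [ 0.6703 -0.0392  0.0061] F [-0.3  1.   1.5] w0.274 gf20.0
up t48.18 [ 0.6696 -0.0389  0.2383] F [ 0.1  0.2 -0.3] w0.275 gf20.0
down t50.80 [0.5645 0.1939 0.054 ] F [-1.6  1.2  0.4] w0.273 gf20.0
released t51.98 [0.5646 0.1943 0.1246] F [-0.5  1.  -0.4] w0.502 gf0.0
look t53.08 [0.5398 0.1999 0.2192] F [ 0.3  0.1 -0.4] w0.499 gf0.0
[287.   97.5] 26 stand xy mm [32.6 50. ]
[234.  108.9] 17 stand xy mm [-19.5  64.7]
[267.4 108. ] 25 stand xy mm [10.7 50.1]
[296.2 112.3] 22 stand xy mm [34.5 33.2]
[248.1 118.7] 24 stand xy mm [-11.5  50. ]
[229.3 128.8] 22 stand xy mm [-33.4  50.1]
[305.  131.1] 21 stand xy mm [34.4 12.6]
[238.7 143. ] 24 stand xy mm [-31.9  33.3]
[31
[... 573 characters left out ...]
 xy mm [10.2 50.6]
[296.2 112.3] 22 stand xy mm [35.3 32.8]
[248.1 118.7] 24 stand xy mm [-13.3  50.5]
[229.3 128.8] 22 stand xy mm [-36.4  50.6]
[305.  131.1] 21 stand xy mm [35.3 11. ]
[238.7 143. ] 24 stand xy mm [-34.8  32.9]
[313.7 149.5] 22 stand xy mm [ 35.3 -11.2]
[248.3 160.9] 22 stand xy mm [-35.   10.9]
[322. 167.] 21 stand xy mm [ 35.3 -33. ]
[257.8 178. ] 20 stand xy mm [-34.8 -11. ]
[329.  184.9] 21 stand xy mm [ 33.7 -55.4]
[266.9 194.6] 16 stand xy mm [-34.7 -33. ]
[310.5 193.8] 20 stand xy mm [ 10.4 -55.2]
[292.5 202.5] 16 stand xy mm [-12.8 -55.1]
[274.7 211.2] 17 stand xy mm [-36.1 -55.1]
[291.1 217. ] 11 stand xy mm [-22.2 -70.4]
[250.6 220. ] 22 stand xy mm [-66.7 -51.8]
```

View pics/p5.png

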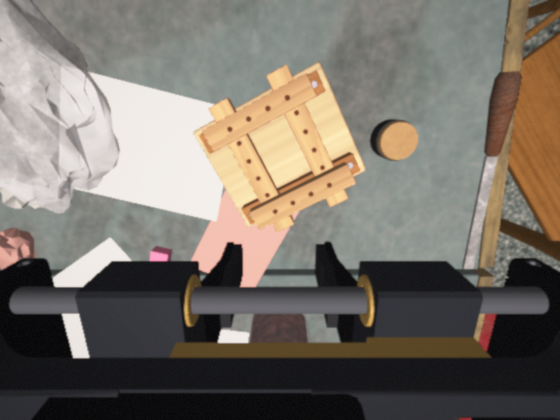

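The stack is complete in p5: the short slats are within about 0.5 mm of centre above the runners, the long slats are unmoved, the pot is at (397,140), and the arm is clear.

```bash
python3 -c "
from plant import *
print(order.close_job())"
```

```text
the job is handed in; nothing more can be done
None
```

The job is handed in at about 53 s: all four slats are stacked crosswise on the stand, each measured within about 0.5 mm of its place, and I saw no sign of the jars or the pot being disturbed (the pot was seen in place at the end, the jars were last checked mid-job).

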